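# Slide the spice tins home in the sloped rack

## Task

Take the rectangular spice tin that stands on the counter, set it lid up and lengthways in the upper half of the empty lane of the sloped white spice rack, and slide it down until it rests flat against the back stop. Slide the tin already stuck part-way down the other lane home against the stop too, without lifting it out, and leave the round jar standing where it is.

Things in the scene. Friction and masses are not known exactly. Their poses are not given: they have to be found in the camera images.
- rack: white fixed rack; bed slopes 14 deg down away from robot. Origin on bed, mid-width, at foot of back stop (30 mm high), 30 mm above counter; x downhill, y left, z square to bed. Bed x -220 to 0 mm. Two lanes 60 mm wide centred at y +43 (left) and -43 (right, empty), 12 mm high walls, 26 mm ridge between. Friction holds a tin still on the slope: push it. Home = tin origin at x -35 mm.
- rack_tin: plain aluminium rectangular spice tin with a flat lid, 70 mm long (its x) by 44 mm wide (its y) by 45 mm high (its z), about 0.12 kg; origin at the centre of its underside. It lies stuck part-way down the left lane of the rack, its length along the lane.
- counter_tin: plain aluminium rectangular spice tin with a flat lid, 70 mm long (its x) by 44 mm wide (its y) by 45 mm high (its z), about 0.12 kg; origin at the centre of its underside. Identical to the other; it stands on the counter to the right of the rack.
- jar: round clear glass spice jar with an aluminium cap, 44 mm in diameter, 75 mm high, standing on the counter to the right of the rack near the tin; a bystander. Origin at the centre of its underside, z up.

How it is judged:
By the outcome, as a careful person would: the job done as asked, in the order asked, and still so for the second after the job is handed in, with the robot touching nothing.
It also fails if it takes over 58 s, if anything falls off the work surface, if the arm or the gripper's body presses on something with over 40 N, if the wrist force passes 120 N, or if a joint passes its speed limit or range.

## Robot

A 6-joint arm with a two-finger parallel gripper is mounted at the origin on the work surface. World frame = base frame: x ahead of the robot, y to its left, z up, the work surface at z = 0. Lengths are in m, angles in rad, forces in N, time in s.
With the tool pointing down it reaches from about 0.4 to 0.925 m from the base axis. Payload 12.5 kg.
Tool frame: the origin (TCP) lies at the very end of the fingers, on their centre line; the grasp point (between the pads) lies 19 mm behind it; z points along the fingers, y is the line along which they close (so a half turn about z gives the same grasp; the last joint's range is limited). The gripper opens to 95 mm and grips with 3 to 60 N. Pads are 20 mm wide; open, the fingers measure 119 mm over their backs; the gripper's body (75 mm by 180 mm) begins 59 mm behind the grasp point.
Start: joints at [-1.321, 0.491, 1.559, -0, 1.092, -0.106], TCP at [0.218, -0.586, 0.215] pointing down, gripper open.
Joint ranges: [-3.1, 3.1], [-0.84, 2.19], [0.05, 2.79], [-1.13, 4.28], [0.06, 2.93], [-2.69, 2.69]. Speed limits (rad/s): [2.22, 2.22, 2.79, 3.14, 3.14, 3.14].

## Interface

Orientations are given as [roll, pitch, yaw] about the fixed x, y, z axes, in that order (R = Rz(yaw) Ry(pitch) Rx(roll)).
In Python, from rig import bot gives the robot as it stands. The module is installed in compiled form; this text tells all that it offers.
- The arm moves only by the shell command python3 -m inch 'ROWS' [OPENING] [FORCE]. ROWS is JSON, a list of rows, each an object with "translation": the shift along the tool's x, y, z in mm, a list of three; "delta_rot": the turn, a rotation vector about the tool's x, y, z in degrees, a list of three. A call has 1 to 5 rows; each row shifts and turns the commanded pose from where the row before left it, along the tool's axes as they then stand; what a row does not reach is not made up. A row lasts 1/8 s, in which the tool goes at most 62.5 mm and 10.7 degrees, less where a joint would pass 70% of its speed; a pose out of reach is approached as far as the arm can. A call is refused whole if a number of a shift passes 62.5 or a number of a turn 10.7, either way. A call with a gripper value outside its range is refused whole. OPENING is the closure, from -1 (fully open) to 1 (shut), so that 0 is half open, set as the call begins (- or left out, the last holds). The fingers move at their own pace and stop on an object; FORCE is the grip in N (left out, the last holds). Time passes only in rows, so rows that do not move let the fingers close. It gives the time, the measured TCP pose, the force, the opening and the grip force at its end, in the units of the state.
- bot.state(): the state, without advancing time (a new reading comes with each control period).
- bot.snapshot(name): name is "side" or "top" or "wrist"; returns the picture (480x640x3 uint8, blue, green, red); there is no depth.
- bot.calibration(name): a dict with "vertical_fov" (degrees; the focal length in pixels is half the picture's height over the tangent of half this angle, whatever the lens; pixels are square), "cx", "cy" (the principal point, pixels), "view" (4x4, takes a point from world to camera coordinates). Camera axes: x right, y down, z forward; pixel columns grow to the right and rows downward; lengths in m; the calibration is good to about 2 mm. A picture is of the moment at which its call begins: read the wrist's pose just before it. calibration takes no time and is no camera call; for the wrist camera it gives the pose at the moment of the call.
- bot.finish_job(): hands the job in; it is judged then, once.
The state is a dict: "time": time; "joint_pos": joint angles; "joint_velocities": joint speeds; "effort": joint torques, N m; "ee_pos": TCP position; "eef_rot": TCP orientation; "contact_force": force on the tool from outside, world axes, zero at the start; "ft_torque": the same for the moment, N m; "finger_gap": finger opening in m; "grip_force": force on a finger pad.
Only numpy, scipy, OpenCV 4.12 (cv2) and the standard library are available. Lean on these libraries where they do the work, as an engineer would, in place of code of your own. Each camera call takes 0.05 s, during which the arm holds its last target. There are 200 camera calls.

## Working session

There is one attempt and no reset: what is moved stays moved. The work goes in short steps, Python scripts to look and compute and a shell command to move; the robot and the scene stay as the last step left them, time stands still between calls to the robot, and variables do not carry over. Pictures are saved under pics/ and viewed, at most 12 in all, crops included, and the job is handed in when it is done.

```bash
mkdir -p pics
python3 - <<'E'
from rig import bot
import cv2,numpy as np
for n in("side","top","wrist"):
    c=bot.calibration(n);cv2.imwrite(f"pics/{n}0.png",bot.snapshot(n))
    V=np.array(c["view"]);print(n,c["vertical_fov"],c["cx"],c["cy"],np.round(V,4).tolist())
print(bot.state())
E
```

```text
side 47.45030657817401 323.6159340267754 244.3096583240383 [[0.9919, -0.1264, 0.0163, -0.5613], [-0.0739, -0.675, -0.7341, 0.0813], [0.1038, 0.7269, -0.6788, 0.9059], [0.0, 0.0, 0.0, 1.0]]
top 49.35546500033874 317.5914056873751 248.38074940688682 [[0.0259, -0.9997, 0.0028, -0.0605], [-0.9993, -0.026, -0.0284, 0.5588], [0.0285, -0.0021, -0.9996, 0.8842], [0.0, 0.0, 0.0, 1.0]]
wrist 60.9279477453285 315.78264589895366 242.93946294108298 [[0.3482, -0.9374, -0.0024, -0.6244], [-0.8979, -0.3343, 0.2863, -0.0323], [-0.2692, -0.0976, -0.9581, 0.3923], [0.0, 0.0, 0.0, 1.0]]
{'time': 0.15, 'joint_pos': array([-1.32061158e+00,  4.91360446e-01,  1.55928205e+00, -2.35847719e-05,
        1.09172426e+00, -1.05568175e-01]), 'joint_velocities': array([ 0.00028393, -0.00119667, -0.00156543, -0.00151303,  0.00029497,
        0.00044952]), 'effort': array([ 2.63017530e-03, -6.12894344e+01, -2.58278382e+01,  6.93187583e-02,
        4.73411672e-02, -7.96809309e-05]), 'ee_pos': array([ 0.21767705, -0.58568544,  0.21424312]), 'eef_rot': array([-3.14082066e+00, -6.07638710e-05,  3.55763782e-01]), 'contact_force': array([ 0.25501669,  0.90649007, -0.30800958]), 'ft_torque': array([ 0.00051384, -0.01036261,  0.02891342]), 'grip_force': 0.0, 'finger_gap': 0.09478558373677745}
```

View pics/top0.png

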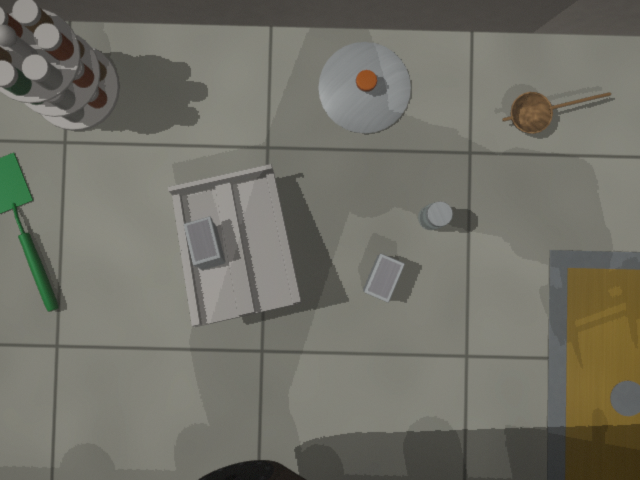

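View pics/side0.png

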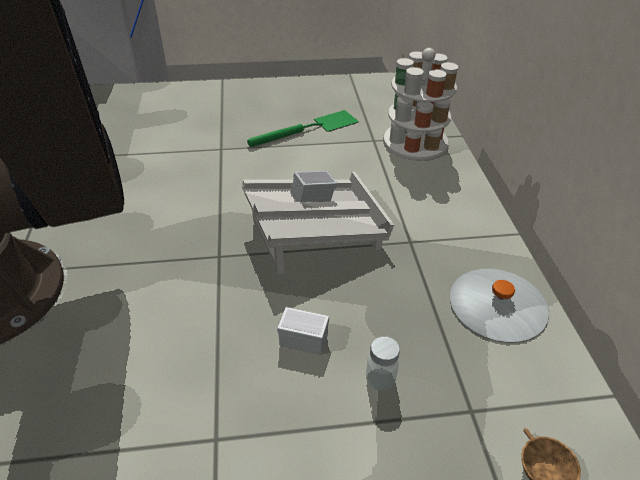

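View pics/wrist0.png

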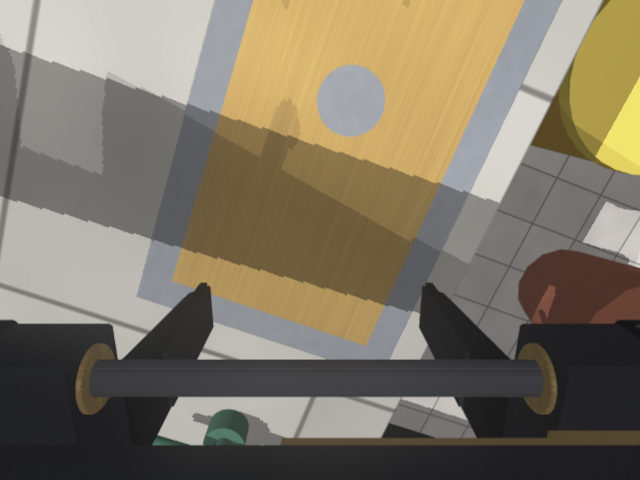

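The top view shows the rack at about (235,245), with its back stop at the top. The stuck tin is at (203,242), the counter tin at (384,278) and the jar cap at (438,215). The side view shows the same objects. I'll enlarge both views to pick out corners.

Run:
```python
import cv2
def crop(n,x,y,w,h,s,o):
    im=cv2.imread(n)[y:y+h,x:x+w];im=cv2.resize(im,None,fx=s,fy=s,interpolation=cv2.INTER_CUBIC)
    for i in range(x-x%20+20,x+w,20):
        cv2.line(im,(int((i-x+.5)*s),0),(int((i-x+.5)*s),5),(0,0,255),1);cv2.putText(im,str(i),(int((i-x)*s)-10,16),0,.35,(0,0,255))
    for i in range(y-y%20+20,y+h,20):
        cv2.line(im,(0,int((i-y+.5)*s)),(5,int((i-y+.5)*s)),(0,0,255),1);cv2.putText(im,str(i),(6,int((i-y)*s)+6),0,.35,(0,0,255))
    cv2.imwrite(o,im)
crop("pics/top0.png",160,155,300,180,2.66,"pics/topc.png")
crop("pics/side0.png",230,160,190,240,2.5,"pics/sidec.png")
```

```text
(no output)
```

View pics/topc.png

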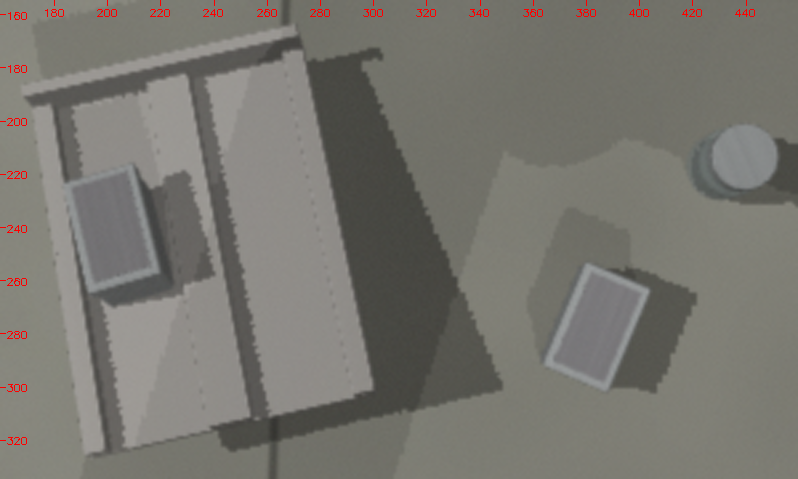

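View pics/sidec.png

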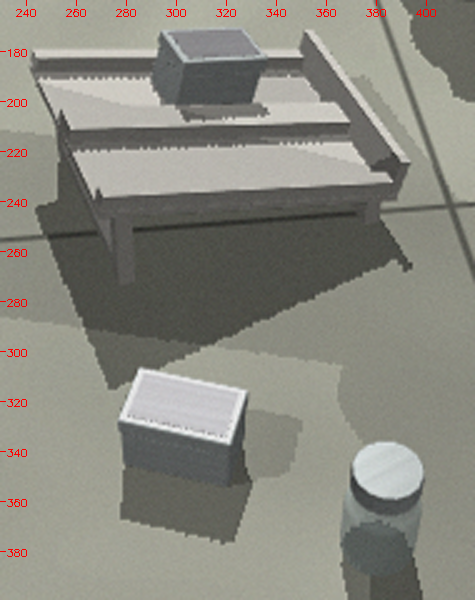

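The top crop gives the lid corners of both tins, the rack wall and ridge edges, and the jar cap centre at (745,157). The side crop shows the same points. Next I'll triangulate and fit.

```bash
cat > h.py <<'E'
import numpy as np
from rig import bot
from scipy.optimize import least_squares
from scipy.spatial.transform import Rotation as R
def proj(n,P):
    c=bot.calibration(n);V=np.array(c["view"]);f=240/np.tan(np.radians(c["vertical_fov"])/2)
    q=np.atleast_2d(P)@V[:3,:3].T+V[:3,3];return q[:,:2]/q[:,2:]*f+[c["cx"],c["cy"]]
T=lambda a:np.array(a)/2.66+[159.5,154.5]
S=lambda a:np.array(a)/2.5+[229.5,159.5]
def fit(t,tp,s,sp,tilt,x0):
    def pose(v):return R.from_euler('z',v[3])*R.from_euler('y',tilt),v[:3]
    def res(v):
        r,p=pose(v);g=lambda P:r.apply(P)+p
        return np.r_[(proj("top",g(tp))-t).ravel(),(proj("side",g(sp))-s).ravel()]
    o=least_squares(res,x0,loss="soft_l1");return o.x,np.round(res(o.x).reshape(-1,2),1).tolist()
E
python3 - <<'E'
from h import *
L=.035;W=.022
lid=np.array([[-L,W,.045],[L,W,.045],[L,-W,.045],[-L,-W,.045]])
sl=np.radians(14)
v,r=fit(T([[105,452],[250,418],[355,396],[52,105],[190,75],[285,53]]),np.array([[-.22,.073,.012],[-.22,-.013,.012],[-.22,-.073,.012],[0,.073,.012],[0,-.013,.012],[0,-.073,.012]]),
 S([[60,110],[72,130],[352,123]]),np.array([[-.22,.013,.012],[-.22,-.013,.012],[0,-.013,.012]]),sl,[.7,.1,.03,.2]);print("rack",np.round(v,4),r);rk=v
tt=T([[545,365],[587,264],[649,290],[607,390]]);ts=S([[139,369],[247,391],[231,444],[119,421]])
v,r=fit(tt,lid,ts,lid,0,[.5,-.15,0,-.4]);print("ctin",np.round(v,4),np.degrees(v[3]),r)
v,r=fit(T([[93,292],[67,185],[133,166],[159,271]]),lid,S([[165,31],[248,29],[268,57],[180,62]]),lid,sl,[.6,.1,.06,.2]);print("rtin",np.round(v,4),r)
Rr=R.from_euler('z',rk[3])*R.from_euler('y',sl);print("in rack",Rr.inv().apply(v[:3]-rk[:3]))
j=least_squares(lambda p:np.r_[proj("top",p)[0]-T([745,157]),proj("side",p)[0]-S([388,471])],[.6,-.3,.07]);print("jar",j.x,j.cost)
E
```

```text
rack [0.6589 0.1124 0.0296 0.2434] [[0.5, -0.4], [0.7, 0.2], [-0.6, 0.0], [0.5, -0.7], [-0.4, -0.6], [-0.6, -0.1], [-0.3, -0.7], [-0.8, 0.3], [-0.6, 0.3]]
ctin [ 0.5143 -0.1555 -0.0011 -0.373 ] -21.37124211382284 [[-1.2, 0.3], [-0.6, -1.2], [0.9, -0.5], [0.3, 1.4], [-0.2, -0.7], [0.9, -0.4], [0.2, 1.1], [-1.0, 0.5]]
rtin [0.5557 0.1293 0.054  0.3051] [[-1.9, 0.8], [-1.3, -1.1], [1.1, -1.7], [1.2, 0.7], [-2.1, -0.4], [-1.6, -0.5], [0.6, 1.1], [1.4, 0.5]]
in rack [-0.0990674   0.0412387   0.00042292]
jar [ 0.61866262 -0.23776061  0.07400212] 0.00010733876454007537
```

```bash
cat >> h.py <<'E'
RACK=np.array([.6589,.1124,.0296]);YAW=.2434
RR=R.from_euler('z',YAW)*R.from_euler('y',np.radians(14))
def rackpt(x,y,z):return RR.apply([x/1e3,y/1e3,z/1e3])+RACK
def delta(pos,rpy):
    s=bot.state();Q=R.from_euler('xyz',s["eef_rot"]);G=R.from_euler('xyz',rpy) if not isinstance(rpy,R) else rpy
    print("t",round(s["time"],2),"shift mm",np.round(Q.inv().apply(np.array(pos)-s["ee_pos"])*1e3,1),"turn deg",np.round(np.degrees((Q.inv()*G).as_rotvec()),2),"shift in goal axes",np.round(G.inv().apply(np.array(pos)-s["ee_pos"])*1e3,1),"q",np.round(s["joint_pos"],2),"F",np.round(s["contact_force"],1),"gap",round(s["finger_gap"],4),"grip",round(s["grip_force"],1))
TOOLR=RR*R.from_euler('x',np.pi)   # tool square to bed, tool x downhill
E
m='{"translation":[35.6,-25,6],"delta_rot":[0,0,0]}'; true
python3 -m inch '[{"translation":[35.6,-25,6],"delta_rot":[0,0,0]},{"translation":[35.6,-25,6],"delta_rot":[0,0,0]},{"translation":[35.6,-25,6],"delta_rot":[0,0,0]},{"translation":[35.6,-25,6],"delta_rot":[0,0,0]}]' -1
python3 -m inch '[{"translation":[35.6,-25,6],"delta_rot":[0,0,0]},{"translation":[35.6,-25,6],"delta_rot":[0,0,0]},{"translation":[35.6,-25,6],"delta_rot":[0,0,0]},{"translation":[35.6,-25,6],"delta_rot":[0,0,0]}]'
python3 -m inch '[{"translation":[35.6,-25,6],"delta_rot":[0,0,0]},{"translation":[35.6,-25,6],"delta_rot":[0,0,0]},{"translation":[35.6,-25,6],"delta_rot":[0,0,0]},{"translation":[35.6,-25,6],"delta_rot":[0,0,0]}]'
python3 -m inch '[{"translation":[0,0,0],"delta_rot":[0,0,8.4]},{"translation":[0,0,0],"delta_rot":[0,0,8.4]},{"translation":[0,0,0],"delta_rot":[0,0,8.4]},{"translation":[0,0,0],"delta_rot":[0,0,8.4]},{"translation":[0,0,0],"delta_rot":[0,0,8.4]}]'
python3 -m inch '[{"translation":[0,0,0],"delta_rot":[0,0,0]},{"translation":[0,0,0],"delta_rot":[0,0,0]}]'
python3 - <<'E'
from h import *
import cv2
delta([.5143,-.1555,.016],[np.pi,0,-.373])
cv2.imwrite("pics/wrist1.png",bot.snapshot("wrist"))
lid=np.array([[-.035,.022,.045],[.035,.022,.045],[.035,-.022,.045],[-.035,-.022,.045]])
print(proj("wrist",R.from_euler('z',-.373).apply(lid)+[.5143,-.1555,-.001]).round())
E
```

```text
time: 0.65
ee_pos: [0.3169, -0.4413, 0.1903]
eef_rot: [-3.141, 0.0, 0.356]
contact_force: [1.4, -1.0, -0.2]
finger_gap: 0.0953
grip_force: 0.0
time: 1.15
ee_pos: [0.4157, -0.298, 0.1664]
eef_rot: [3.142, 0.0, 0.356]
contact_force: [-0.6, -0.5, 0.1]
finger_gap: 0.0952
grip_force: 0.0
time: 1.65
ee_pos: [0.5144, -0.1546, 0.1423]
eef_rot: [-3.142, 0.0, 0.356]
contact_force: [-0.6, 0.5, -0.4]
finger_gap: 0.0952
grip_force: 0.0
time: 2.28
ee_pos: [0.5136, -0.1558, 0.1425]
eef_rot: [3.142, 0.0, -0.382]
contact_force: [-0.9, -0.0, -0.2]
finger_gap: 0.0949
grip_force: 0.0
time: 2.52
ee_pos: [0.5136, -0.1558, 0.1426]
eef_rot: [3.142, 0.0, -0.374]
contact_force: [1.1, -0.7, 0.7]
finger_gap: 0.0953
grip_force: 0.0
t 2.52 shift mm [  0.5  -0.6 126.6] turn deg [ 0.    0.01 -0.06] shift in goal axes [  0.5  -0.6 126.6] q [-0.42  0.46  1.86 -0.    0.83  1.53] F [ 1.1 -0.7  0.7] gap 0.0953 grip 0.0
[[284. 291.]
 [282. 193.]
 [348. 193.]
 [346. 291.]]
```

View pics/wrist1.png

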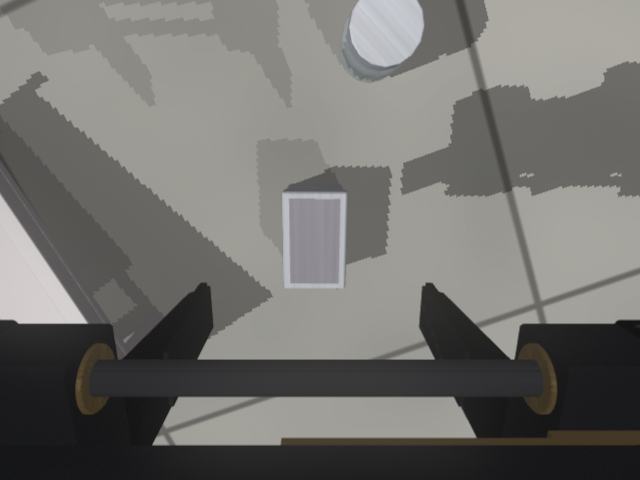

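The wrist view shows the lid spanning (284,191) to (346,289), centred between the fingers and as predicted. I'll descend, grip and lift.

```bash
python3 -m inch '[{"translation":[0,0,35],"delta_rot":[0,0,0]},{"translation":[0,0,35],"delta_rot":[0,0,0]},{"translation":[0,0,30],"delta_rot":[0,0,0]},{"translation":[0,0,25],"delta_rot":[0,0,0]},{"translation":[0,0,0],"delta_rot":[0,0,0]}]' -1
python3 -m inch '[{"translation":[0,0,0],"delta_rot":[0,0,0]},{"translation":[0,0,0],"delta_rot":[0,0,0]},{"translation":[0,0,0],"delta_rot":[0,0,0]},{"translation":[0,0,0],"delta_rot":[0,0,0]},{"translation":[0,0,0],"delta_rot":[0,0,0]}]' 1 25
python3 -m inch '[{"translation":[0,0,0],"delta_rot":[0,0,0]},{"translation":[0,0,0],"delta_rot":[0,0,0]},{"translation":[0,0,0],"delta_rot":[0,0,0]},{"translation":[0,0,0],"delta_rot":[0,0,0]},{"translation":[0,0,0],"delta_rot":[0,0,0]}]'
python3 - <<'E'
from h import *
delta([.5143,-.1555,.016],[np.pi,0,-.373])
delta(rackpt(-165,-43,60),TOOLR)
E
```

```text
time: 3.2
ee_pos: [0.5129, -0.1556, 0.0163]
eef_rot: [-3.142, 0.003, -0.376]
contact_force: [0.2, -0.4, -0.1]
finger_gap: 0.095
grip_force: 0.0
time: 3.82
ee_pos: [0.5137, -0.1559, 0.0178]
eef_rot: [3.142, -0.0, -0.377]
contact_force: [-0.1, 0.6, -0.4]
finger_gap: 0.0505
grip_force: 0.0
time: 4.45
ee_pos: [0.5137, -0.1559, 0.0177]
eef_rot: [3.142, -0.0, -0.377]
contact_force: [-0.8, -0.3, 2.6]
finger_gap: 0.0435
grip_force: 25.0
t 4.45 shift mm [ 0.4 -0.6  1.7] turn deg [ 0.   -0.01 -0.24] shift in goal axes [ 0.4 -0.6  1.7] q [-0.42  0.65  1.94 -0.    0.55  1.53] F [-0.8 -0.3  2.6] gap 0.0435 grip 25.0
t 4.45 shift mm [ -57.2 -183.2 -110.1] turn deg [ -4.34 -13.55 -35.38] shift in goal axes [  31.6 -182.4 -121.3] q [-0.42  0.65  1.94 -0.    0.55  1.53] F [-0.8 -0.3  2.6] gap 0.0435 grip 25.0
```

```bash
python3 -m inch '[{"translation":[0,0,-15],"delta_rot":[0,0,0]},{"translation":[0,0,-30],"delta_rot":[0,0,0]},{"translation":[0,0,-30],"delta_rot":[0,0,0]},{"translation":[0,0,-30],"delta_rot":[0,0,0]},{"translation":[0,0,-30],"delta_rot":[0,0,0]}]'
python3 -m inch '[{"translation":[0,0,0],"delta_rot":[0,0,-7.1]},{"translation":[0,0,0],"delta_rot":[0,0,-7.1]},{"translation":[0,0,0],"delta_rot":[0,0,-7.1]},{"translation":[0,0,0],"delta_rot":[0,0,-7.1]},{"translation":[0,0,0],"delta_rot":[0,0,-7.1]}]'
python3 -m inch '[{"translation":[0,0,0],"delta_rot":[0,-5,0]},{"translation":[0,0,0],"delta_rot":[0,-5,0]},{"translation":[0,0,0],"delta_rot":[0,-4,0]},{"translation":[0,0,0],"delta_rot":[0,0,0]},{"translation":[0,0,0],"delta_rot":[0,0,0]}]'
python3 - <<'E'
from h import *
delta(rackpt(-165,-43,60),TOOLR)
E
```

```text
time: 5.08
ee_pos: [0.5135, -0.1558, 0.1545]
eef_rot: [3.141, -0.001, -0.377]
contact_force: [-0.3, 0.2, -0.4]
finger_gap: 0.0438
grip_force: 25.0
time: 5.7
ee_pos: [0.5135, -0.1558, 0.1534]
eef_rot: [3.141, -0.0, 0.246]
contact_force: [-0.2, 0.5, -1.4]
finger_gap: 0.0439
grip_force: 25.0
time: 6.32
ee_pos: [0.5135, -0.1558, 0.1529]
eef_rot: [3.142, 0.243, 0.242]
contact_force: [0.4, 0.2, -0.7]
finger_gap: 0.0443
grip_force: 25.0
t 6.33 shift mm [  64.3 -182.3   10. ] turn deg [-0.01 -0.08 -0.06] shift in goal axes [  64.5 -182.2    9.9] q [-0.35  0.52  1.71 -0.15  1.11  1.06] F [ 0.4  0.2 -0.7] gap 0.0443 grip 25.0
```

```bash
python3 -m inch '[{"translation":[16,-45.5,0],"delta_rot":[0,0,0]},{"translation":[16,-45.5,0],"delta_rot":[0,0,0]},{"translation":[16,-45.5,0],"delta_rot":[0,0,0]},{"translation":[16,-45.5,0],"delta_rot":[0,0,0]},{"translation":[0,0,0],"delta_rot":[0,0,0]}]'
python3 -m inch '[{"translation":[0,0,0],"delta_rot":[0,0,0]},{"translation":[0,0,20],"delta_rot":[0,0,0]},{"translation":[0,0,15],"delta_rot":[0,0,0]},{"translation":[0,0,8],"delta_rot":[0,0,0]},{"translation":[0,0,0],"delta_rot":[0,0,0]}]'
python3 - <<'E'
from h import *
import cv2
delta(rackpt(-165,-43,18),TOOLR)
a=bot.snapshot("side")[120:320,200:460];b=bot.snapshot("wrist")
cv2.imwrite("pics/p2.png",np.vstack([cv2.resize(a,(520,400)),cv2.resize(b,(520,390))])[:600] if 0 else np.hstack([cv2.resize(a,(400,308)),cv2.resize(b,(400,308))]))
E
```

```text
time: 6.95
ee_pos: [0.53, 0.038, 0.1373]
eef_rot: [-3.141, 0.243, 0.246]
contact_force: [0.3, -0.1, -1.0]
finger_gap: 0.0442
grip_force: 25.0
time: 7.58
ee_pos: [0.52, 0.0328, 0.0951]
eef_rot: [-3.141, 0.245, 0.242]
contact_force: [-0.0, 1.0, -0.7]
finger_gap: 0.0439
grip_force: 25.0
t 7.58 shift mm [ 0.2 -0.8  8.3] turn deg [-0.03  0.04 -0.09] shift in goal axes [ 0.2 -0.8  8.3] q [-0.03  0.59  1.78 -0.08  1.01  1.35] F [-0.   1.  -0.7] gap 0.0439 grip 25.0
```

View pics/p2.png

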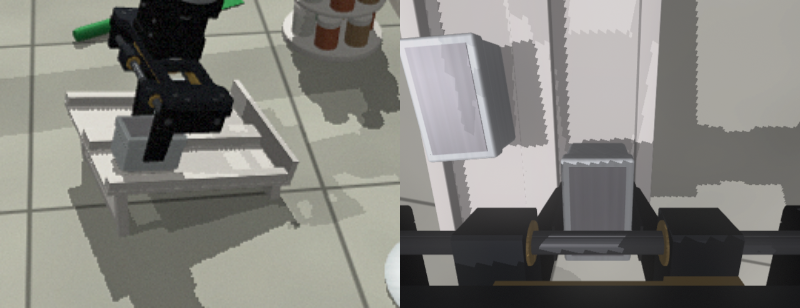

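The tin sits over the right lane, square to it and centred between the ridge and the right wall. I'll lower it until it touches.

```bash
python3 -m inch '[{"translation":[0,0,3],"delta_rot":[0,0,0]},{"translation":[0,0,3],"delta_rot":[0,0,0]},{"translation":[0,0,1],"delta_rot":[0,0,0]},{"translation":[0,0,0],"delta_rot":[0,0,0]}]'
python3 -m inch '[{"translation":[0,0,0.7],"delta_rot":[0,0,0]},{"translation":[0,0,0],"delta_rot":[0,0,0]}]'
python3 -m inch '[{"translation":[0,0,0.7],"delta_rot":[0,0,0]},{"translation":[0,0,0],"delta_rot":[0,0,0]}]'
python3 -c "
from h import *
delta(rackpt(-165,-43,18),TOOLR)"
```

```text
time: 8.18
ee_pos: [0.5185, 0.0328, 0.0886]
eef_rot: [3.142, 0.245, 0.242]
contact_force: [0.3, -0.3, -0.4]
finger_gap: 0.0437
grip_force: 25.0
time: 8.43
ee_pos: [0.5184, 0.0328, 0.0879]
eef_rot: [3.142, 0.244, 0.242]
contact_force: [0.0, -0.5, -1.0]
finger_gap: 0.0438
grip_force: 25.0
time: 8.68
ee_pos: [0.5183, 0.0328, 0.0876]
eef_rot: [3.141, 0.244, 0.242]
contact_force: [-0.1, 0.2, 3.8]
finger_gap: 0.0439
grip_force: 25.0
t 8.68 shift mm [ 0.  -0.4  0.6] turn deg [-0.   -0.02 -0.06] shift in goal axes [ 0.  -0.4  0.6] q [-0.03  0.6   1.79 -0.08  0.99  1.35] F [-0.1  0.2  3.8] gap 0.0439 grip 25.0
```

```bash
python3 -m inch '[{"translation":[0,0,0],"delta_rot":[0,0,0]},{"translation":[0,0,0],"delta_rot":[0,0,0]},{"translation":[0,0,0],"delta_rot":[0,0,0]},{"translation":[0,0,0],"delta_rot":[0,0,0]}]' -0.4
python3 -m inch '[{"translation":[0,0,-5],"delta_rot":[0,0,0]},{"translation":[0,0,-15],"delta_rot":[0,0,0]},{"translation":[0,0,-20],"delta_rot":[0,0,0]},{"translation":[0,0,-15],"delta_rot":[0,0,0]}]'
python3 -m inch '[{"translation":[-30,0,0],"delta_rot":[0,0,0]},{"translation":[-30,0,0],"delta_rot":[0,0,0]},{"translation":[0,0,0],"delta_rot":[0,0,0]},{"translation":[0,0,0],"delta_rot":[0,0,0]},{"translation":[0,0,0],"delta_rot":[0,0,0]}]' 1 20
python3 -m inch '[{"translation":[0,0,0],"delta_rot":[0,0,0]},{"translation":[0,0,0],"delta_rot":[0,0,0]},{"translation":[0,0,0],"delta_rot":[0,0,0]},{"translation":[0,0,0],"delta_rot":[0,0,0]},{"translation":[0,0,0],"delta_rot":[0,0,0]}]'
python3 - <<'E'
from h import *
import cv2
delta(rackpt(-222,-43,13),TOOLR)
a=bot.snapshot("side")[120:320,200:460];b=bot.snapshot("wrist")
cv2.imwrite("pics/p3.png",np.hstack([cv2.resize(a,(400,308)),cv2.resize(b,(400,308))]))
E
```

```text
time: 9.18
ee_pos: [0.5182, 0.0327, 0.0872]
eef_rot: [3.142, 0.244, 0.242]
contact_force: [-0.1, -0.2, -0.8]
finger_gap: 0.0662
grip_force: 0.0
time: 9.68
ee_pos: [0.5317, 0.036, 0.1423]
eef_rot: [3.141, 0.243, 0.242]
contact_force: [-0.3, -0.2, 0.3]
finger_gap: 0.0667
grip_force: 0.0
time: 10.3
ee_pos: [0.4753, 0.0221, 0.155]
eef_rot: [3.141, 0.244, 0.242]
contact_force: [0.1, -0.0, -0.7]
finger_gap: 0.0219
grip_force: 0.0
time: 10.92
ee_pos: [0.4746, 0.022, 0.1552]
eef_rot: [3.141, 0.244, 0.242]
contact_force: [0.9, 0.1, 0.2]
finger_gap: 0.0007
grip_force: 0.0
t 10.93 shift mm [ 3.  -0.3 60.3] turn deg [-0.01 -0.   -0.06] shift in goal axes [ 3.  -0.3 60.3] q [-0.05  0.45  1.84 -0.08  1.08  1.32] F [0.9 0.1 0.2] gap 0.0007 grip 0.0
```

View pics/p3.png

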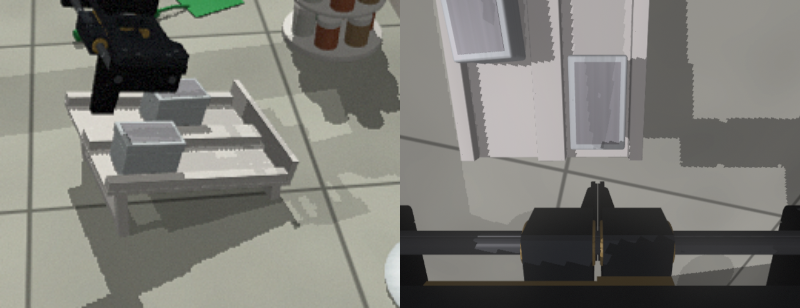

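Both tins are visible. The new tin lies flat at the top of the right lane at (600,100) in the wrist half, with the fingers closed uphill of it. I'll push it down.

```bash
python3 -m inch '[{"translation":[0,0,20],"delta_rot":[0,0,0]},{"translation":[0,0,20],"delta_rot":[0,0,0]},{"translation":[0,0,15],"delta_rot":[0,0,0]},{"translation":[0,0,5],"delta_rot":[0,0,0]},{"translation":[0,0,0],"delta_rot":[0,0,0]}]'
python3 -m inch '[{"translation":[6,0,0],"delta_rot":[0,0,0]},{"translation":[6,0,0],"delta_rot":[0,0,0]},{"translation":[6,0,0],"delta_rot":[0,0,0]},{"translation":[6,0,0],"delta_rot":[0,0,0]},{"translation":[6,0,0],"delta_rot":[0,0,0]}]'
python3 -m inch '[{"translation":[10,0,0],"delta_rot":[0,0,0]},{"translation":[10,0,0],"delta_rot":[0,0,0]},{"translation":[10,0,0],"delta_rot":[0,0,0]},{"translation":[10,0,0],"delta_rot":[0,0,0]},{"translation":[10,0,0],"delta_rot":[0,0,0]}]'
python3 -m inch '[{"translation":[10,0,0],"delta_rot":[0,0,0]},{"translation":[10,0,0],"delta_rot":[0,0,0]},{"translation":[10,0,0],"delta_rot":[0,0,0]},{"translation":[8,0,0],"delta_rot":[0,0,0]},{"translation":[5,0,0],"delta_rot":[0,0,0]}]'
python3 - <<'E'
from h import *
delta(rackpt(-80,-43,13),TOOLR)
E
```

```text
time: 11.65
ee_pos: [0.4606, 0.0185, 0.097]
eef_rot: [3.142, 0.244, 0.242]
contact_force: [-0.1, 0.5, -0.0]
finger_gap: 0.0005
grip_force: 0.0
time: 12.28
ee_pos: [0.4892, 0.0256, 0.0895]
eef_rot: [3.142, 0.244, 0.242]
contact_force: [-0.2, -0.8, 0.1]
finger_gap: 0.0002
grip_force: 0.2
time: 12.9
ee_pos: [0.5366, 0.0373, 0.0774]
eef_rot: [3.141, 0.244, 0.242]
contact_force: [-0.6, -0.4, 0.2]
finger_gap: 0.0006
grip_force: 0.2
time: 13.52
ee_pos: [0.5768, 0.0472, 0.067]
eef_rot: [3.142, 0.244, 0.242]
contact_force: [0.0, 0.3, 0.6]
finger_gap: 0.0002
grip_force: 0.2
t 13.53 shift mm [21.6 -0.5  0.2] turn deg [-0.01  0.   -0.05] shift in goal axes [21.6 -0.5  0.2] q [-0.    0.69  1.65 -0.07  1.04  1.37] F [0.  0.3 0.6] gap 0.0002 grip 0.2
```

```bash
python3 -m inch '[{"translation":[5,0,0],"delta_rot":[0,0,0]},{"translation":[5,0,0],"delta_rot":[0,0,0]},{"translation":[4,0,0],"delta_rot":[0,0,0]},{"translation":[2,0,0],"delta_rot":[0,0,0]},{"translation":[0,0,0],"delta_rot":[0,0,0]}]'
python3 - <<'E'
from h import *
import cv2
delta(rackpt(-80,-43,13),TOOLR)
a=bot.snapshot("side")[120:320,200:460];b=bot.snapshot("wrist")
cv2.imwrite("pics/p4.png",np.hstack([cv2.resize(a,(400,308)),cv2.resize(b,(400,308))]))
E
```

```text
time: 14.15
ee_pos: [0.5915, 0.0509, 0.0632]
eef_rot: [3.142, 0.244, 0.242]
contact_force: [0.4, 0.4, -0.5]
finger_gap: 0.0006
grip_force: 0.0
t 14.15 shift mm [ 6.  -0.5  0.2] turn deg [-0.01 -0.   -0.06] shift in goal axes [ 6.  -0.5  0.2] q [ 0.    0.72  1.61 -0.07  1.06  1.37] F [ 0.4  0.4 -0.5] gap 0.0006 grip 0.0
```

View pics/p4.png

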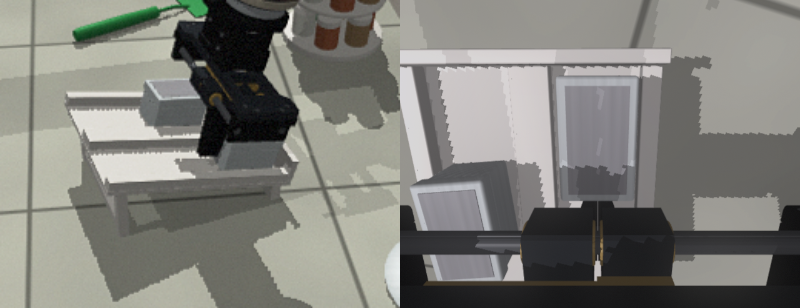

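The tin is straight and near the stop, with its far lid edge at row 77 and the stop at row 63. I'll take small steps until I feel contact.

```bash
python3 -m inch '[{"translation":[1.5,0,0],"delta_rot":[0,0,0]},{"translation":[1.5,0,0],"delta_rot":[0,0,0]},{"translation":[0,0,0],"delta_rot":[0,0,0]}]'
python3 -m inch '[{"translation":[1.5,0,0],"delta_rot":[0,0,0]},{"translation":[0,0,0],"delta_rot":[0,0,0]}]'
python3 -m inch '[{"translation":[1,0,0],"delta_rot":[0,0,0]},{"translation":[0,0,0],"delta_rot":[0,0,0]}]'
python3 -m inch '[{"translation":[1,0,0],"delta_rot":[0,0,0]},{"translation":[0,0,0],"delta_rot":[0,0,0]}]'
python3 -c "
from h import *
delta(rackpt(-80,-43,13),TOOLR)"
```

```text
time: 14.62
ee_pos: [0.5944, 0.0516, 0.0625]
eef_rot: [3.142, 0.244, 0.242]
contact_force: [-0.1, -0.0, 0.6]
finger_gap: 0.0003
grip_force: 0.0
time: 14.88
ee_pos: [0.5958, 0.0519, 0.0622]
eef_rot: [3.141, 0.244, 0.242]
contact_force: [-0.4, -0.4, -0.6]
finger_gap: 0.0002
grip_force: 0.0
time: 15.12
ee_pos: [0.5967, 0.0522, 0.0619]
eef_rot: [3.142, 0.244, 0.242]
contact_force: [0.5, -0.2, 0.6]
finger_gap: 0.0005
grip_force: 0.0
time: 15.38
ee_pos: [0.5977, 0.0524, 0.0617]
eef_rot: [3.141, 0.244, 0.242]
contact_force: [-0.3, 0.3, 1.0]
finger_gap: 0.0007
grip_force: 0.0
t 15.38 shift mm [-0.5 -0.5  0.3] turn deg [-0.01 -0.01 -0.06] shift in goal axes [-0.5 -0.5  0.3] q [ 0.    0.72  1.59 -0.07  1.06  1.37] F [-0.3  0.3  1. ] gap 0.0007 grip 0.0
```

```bash
for i in 1; do
python3 -m inch '[{"translation":[1,0,0],"delta_rot":[0,0,0]},{"translation":[0,0,0],"delta_rot":[0,0,0]}]'
python3 -m inch '[{"translation":[1,0,0],"delta_rot":[0,0,0]},{"translation":[0,0,0],"delta_rot":[0,0,0]}]'
python3 -m inch '[{"translation":[1,0,0],"delta_rot":[0,0,0]},{"translation":[0,0,0],"delta_rot":[0,0,0]}]'
done | grep -E "pos|contact"
```

```text
ee_pos: [0.5978, 0.0523, 0.0617]
contact_force: [-5.1, -2.3, 4.5]
ee_pos: [0.5978, 0.0523, 0.0617]
contact_force: [-9.6, -4.3, 8.8]
ee_pos: [0.5978, 0.0523, 0.0617]
contact_force: [-15.2, -5.8, 13.3]
```

```bash
python3 -m inch '[{"translation":[-8,0,0],"delta_rot":[0,0,0]},{"translation":[-12,0,0],"delta_rot":[0,0,0]},{"translation":[-10,0,-15],"delta_rot":[0,0,0]},{"translation":[-10,0,-25],"delta_rot":[0,0,0]},{"translation":[-10,0,-25],"delta_rot":[0,0,0]}]'
python3 -m inch '[{"translation":[-12,-28,0],"delta_rot":[0,0,0]},{"translation":[-12,-28,0],"delta_rot":[0,0,0]},{"translation":[-12,-30,0],"delta_rot":[0,0,0]},{"translation":[0,0,0],"delta_rot":[0,0,0]},{"translation":[0,0,0],"delta_rot":[0,0,0]}]'
python3 - <<'E'
from h import *
import cv2
delta(rackpt(-165,43,13),TOOLR)
a=bot.snapshot("side")[120:320,200:460];b=bot.snapshot("wrist");cv2.imwrite("pics/w5.png",b);cv2.imwrite("pics/s5.png",bot.snapshot("side"))
cv2.imwrite("pics/p5.png",np.hstack([cv2.resize(a,(400,308)),cv2.resize(b,(400,308))]))
for y in(-65,-21):print("home lid",y,proj("wrist",[rackpt(0,y,45),rackpt(-70,y,45)]).round().tolist())
E
```

```text
time: 16.75
ee_pos: [0.5685, 0.0452, 0.138]
eef_rot: [3.141, 0.243, 0.242]
contact_force: [0.4, 0.0, 0.1]
finger_gap: 0.0004
grip_force: 0.0
time: 17.38
ee_pos: [0.5145, 0.12, 0.1455]
eef_rot: [3.141, 0.243, 0.243]
contact_force: [0.3, 0.6, -0.3]
finger_gap: 0.0006
grip_force: 0.0
t 17.38 shift mm [-2.9 -0.8 66. ] turn deg [ 0.01 -0.08 -0.05] shift in goal axes [-2.8 -0.8 66. ] q [ 0.12  0.53  1.72 -0.03  1.13  1.47] F [ 0.3  0.6 -0.3] gap 0.0006 grip 0.0
home lid -65 [[570.0, -81.0], [543.0, 96.0]]
home lid -21 [[465.0, -80.0], [449.0, 97.0]]
```

View pics/p5.png

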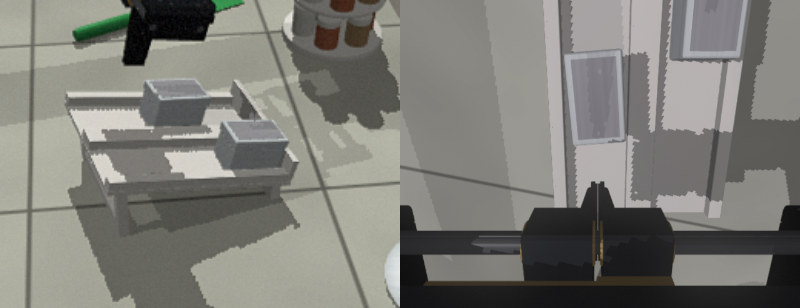

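The right tin is home against the stop and straight. The left tin is skewed about 3.5° at (597,97), and the fingers are uphill of it. I'll lower and push.

```bash
python3 -m inch '[{"translation":[-3,-1,20],"delta_rot":[0,0,0]},{"translation":[0,0,20],"delta_rot":[0,0,0]},{"translation":[0,0,18],"delta_rot":[0,0,0]},{"translation":[0,0,8],"delta_rot":[0,0,0]},{"translation":[0,0,0],"delta_rot":[0,0,0]}]'
python3 -m inch '[{"translation":[5,0,0],"delta_rot":[0,0,0]},{"translation":[5,0,0],"delta_rot":[0,0,0]},{"translation":[5,0,0],"delta_rot":[0,0,0]},{"translation":[5,0,0],"delta_rot":[0,0,0]},{"translation":[3,0,0],"delta_rot":[0,0,0]}]'
python3 -m inch '[{"translation":[3,0,0],"delta_rot":[0,0,0]},{"translation":[3,0,0],"delta_rot":[0,0,0]},{"translation":[3,0,0],"delta_rot":[0,0,0]},{"translation":[3,0,0],"delta_rot":[0,0,0]},{"translation":[3,0,0],"delta_rot":[0,0,0]}]'
python3 -m inch '[{"translation":[4,0,0],"delta_rot":[0,0,0]},{"translation":[4,0,0],"delta_rot":[0,0,0]},{"translation":[4,0,0],"delta_rot":[0,0,0]},{"translation":[4,0,0],"delta_rot":[0,0,0]},{"translation":[4,0,0],"delta_rot":[0,0,0]}]'
python3 - <<'E'
from h import *
import cv2
delta(rackpt(-80,43,13),TOOLR)
cv2.imwrite("pics/p6.png",cv2.resize(bot.snapshot("wrist"),(480,360)))
E
```

```text
time: 18.15
ee_pos: [0.4955, 0.1164, 0.0813]
eef_rot: [3.142, 0.245, 0.242]
contact_force: [0.1, 0.7, 0.9]
finger_gap: 0.0007
grip_force: 0.0
time: 18.77
ee_pos: [0.5174, 0.1222, 0.0759]
eef_rot: [3.142, 0.244, 0.242]
contact_force: [-1.4, 0.5, 0.1]
finger_gap: 0.0003
grip_force: 0.3
time: 19.4
ee_pos: [0.5314, 0.1256, 0.0723]
eef_rot: [3.141, 0.244, 0.242]
contact_force: [-0.5, -0.1, 0.4]
finger_gap: 0.0003
grip_force: 0.2
time: 20.02
ee_pos: [0.5504, 0.1303, 0.0675]
eef_rot: [3.141, 0.244, 0.242]
contact_force: [-1.4, 0.3, 0.6]
finger_gap: 0.0007
grip_force: 0.3
t 20.02 shift mm [27.2  0.5 -0.7] turn deg [-0.01  0.   -0.06] shift in goal axes [27.2  0.5 -0.7] q [ 0.13  0.68  1.68 -0.03  1.03  1.48] F [-1.4  0.3  0.6] gap 0.0007 grip 0.3
```

View pics/p6.png

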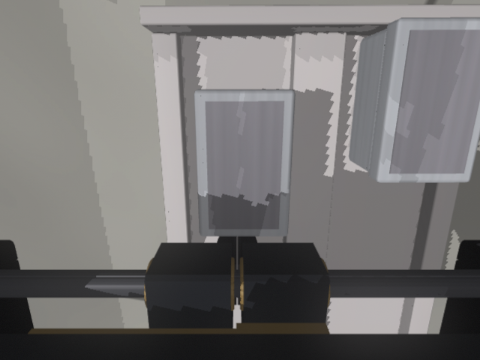

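The left tin has straightened and is sliding freely, with its far edge at row 92. I'll push it home.

```bash
(python3 -m inch '[{"translation":[5,0,0],"delta_rot":[0,0,0]},{"translation":[5,0,0],"delta_rot":[0,0,0]},{"translation":[5,0,0],"delta_rot":[0,0,0]},{"translation":[4,0,0],"delta_rot":[0,0,0]},{"translation":[3,0,0],"delta_rot":[0,0,0]}]'
python3 -m inch '[{"translation":[2,0,0],"delta_rot":[0,0,0]},{"translation":[1,0,0],"delta_rot":[0,0,0]},{"translation":[1,0,0],"delta_rot":[0,0,0]},{"translation":[0,0,0],"delta_rot":[0,0,0]}]'
python3 -m inch '[{"translation":[1,0,0],"delta_rot":[0,0,0]},{"translation":[0,0,0],"delta_rot":[0,0,0]}]'
python3 -m inch '[{"translation":[1,0,0],"delta_rot":[0,0,0]},{"translation":[0,0,0],"delta_rot":[0,0,0]}]'
python3 -m inch '[{"translation":[1,0,0],"delta_rot":[0,0,0]},{"translation":[0,0,0],"delta_rot":[0,0,0]}]') | grep -E "pos|contact"
python3 -c "
from h import *
delta(rackpt(-80,43,13),TOOLR)"
```

```text
ee_pos: [0.571, 0.1354, 0.0621]
contact_force: [-0.6, 0.7, 0.1]
ee_pos: [0.5746, 0.1363, 0.0612]
contact_force: [-0.2, 0.3, 0.2]
ee_pos: [0.5756, 0.1365, 0.061]
contact_force: [0.3, -0.3, 0.1]
ee_pos: [0.5764, 0.1367, 0.0608]
contact_force: [-1.2, -1.2, 1.5]
ee_pos: [0.5764, 0.1367, 0.0608]
contact_force: [-6.7, -2.3, 5.7]
t 21.95 shift mm [-0.4  0.5 -0.7] turn deg [-0.01  0.15 -0.05] shift in goal axes [-0.4  0.5 -0.7] q [ 0.13  0.72  1.61 -0.03  1.06  1.48] F [-6.7 -2.3  5.7] gap 0.0007 grip 4.3
```

```bash
python3 -m inch '[{"translation":[1,0,0],"delta_rot":[0,0,0]},{"translation":[0,0,0],"delta_rot":[0,0,0]},{"translation":[-8,0,0],"delta_rot":[0,0,0]},{"translation":[-15,0,0],"delta_rot":[0,0,0]},{"translation":[-15,0,-15],"delta_rot":[0,0,0]}]' | tail -4
python3 -m inch '[{"translation":[-25,0,-25],"delta_rot":[0,0,0]},{"translation":[-25,0,-30],"delta_rot":[0,0,0]},{"translation":[-25,0,-30],"delta_rot":[0,0,0]},{"translation":[-20,0,-30],"delta_rot":[0,0,0]},{"translation":[0,0,0],"delta_rot":[0,0,0]}]' | tail -4
python3 - <<'E'
from h import *
import cv2
a=bot.snapshot("top");b=bot.snapshot("side");bot.snapshot("wrist")
def mark(im,n):
    im=cv2.resize(im,None,fx=3,fy=3,interpolation=cv2.INTER_CUBIC)
    for y in(43,-43):
        p=proj(n,[rackpt(x,y+w,45) for x,w in((-70,22),(0,22),(0,-22),(-70,-22))])
        cv2.polylines(im,[np.int32((p+.5)*3)],True,(0,0,255),1)
    return im
A=mark(a,"top")[465:900,480:1020][:, :];B=mark(b,"side")[480:915,840:1260][:,:]
cv2.imwrite("pics/p7.png",cv2.resize(np.hstack([A,B]),None,fx=.83,fy=.83))
E
```

```text
eef_rot: [-3.141, 0.246, 0.242]
contact_force: [0.1, 0.2, 0.3]
finger_gap: 0.0004
grip_force: 0.0
eef_rot: [3.141, 0.239, 0.242]
contact_force: [-0.4, -0.3, 0.4]
finger_gap: 0.0005
grip_force: 0.0
```

View pics/p7.png

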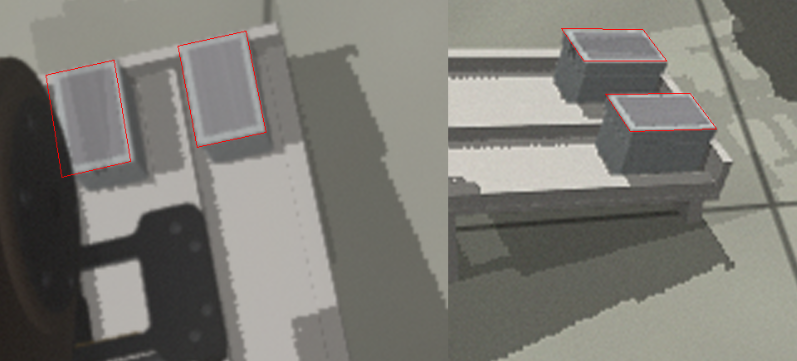

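Both tin lids match the predicted home outlines (red) in both views. They sit flat against the stop, and the robot is clear.

```bash
python3 -c "
from rig import bot
print(bot.finish_job())"
```

```text
the job is handed in; nothing more can be done
None
```

The job is handed in: the counter tin was set lid up in the upper half of the right lane and pushed home, then the stuck tin was pushed home in the left lane, and both rest flat against the stop in the last pictures; the jar was not touched.

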